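Index the carving turntable to its next hole

ROBOT

A 7-joint arm with a two-finger parallel gripper is mounted at the origin on the work surface. World frame = base frame: x ahead of the robot, y to its left, z up, the work surface at z = 0. Lengths are in m, angles in rad, forces in N, time in s.
With the tool pointing down it reaches from about 0.4 to 0.85 m from the base axis. Payload 10.4 kg.
Tool frame: the origin (TCP) lies on the centre line of the jaws, within the pads' length; the fingertips stand 14 mm ahead of it and the grasp point (between the pads) lies 5 mm behind it (tip_reach is the z of the fingertips in the tool frame, in m); z points along the fingers, x is the direction in which the jaws open and shut, and the axes are right-handed (so a half turn about z gives the same grasp; the last joint's range is limited). The gripper opens to 87 mm and grips with 3 to 60 N. Pads are 19 mm wide; open, the fingers measure 117 mm over their backs; the gripper's body (75 mm by 190 mm) begins 51 mm behind the grasp point.
Start: joints at [-1.228, 0.332, -0.065, 1.46, 0.022, 1.35, -0.088], TCP at [0.224, 0.584, 0.237] pointing down, gripper open.
Joint ranges: [-2.6, 2.6], [-0.5, 2.12], [-1.47, 1.34], [0.16, 2.42], [-1.27, 4.41], [0.06, 2.06], [-2.6, 2.6]. Speed limits (rad/s): [2.22, 2.22, 2.79, 2.79, 3.14, 3.14, 3.14].

INTERFACE

Orientations are given as a unit quaternion [x, y, z, w].
In Python, from bench import * gives the robot as it stands.
- The arm moves only by the tool carry_out, never from a script. Its argument "rows" is a list of rows, each a list of 5 numbers: the closure, from -1 (fully open) to 1 (shut), so that 0 is half open, then the shift along the tool's x, y, z in units of 30 mm (1.0 is 30 mm), then the turn about the tool's z in units of 5 degrees (1.0 is 5 degrees). In form: [[jaw, x, y, z, turn], ...]. A call has 1 to 20 rows; each row shifts and turns the pose as measured when the row begins, along the tool's axes as they then stand; what a row does not reach is not made up. A row lasts 1/12 s, in which the tool goes at most 41.7 mm and 7.16 degrees, less where a joint would pass 70% of its speed; a pose out of reach is approached as far as the arm can. A call is refused whole if a number of a shift passes 1 or a number of a turn 1, either way. A call with a gripper value outside its range is refused whole. The fingers move at their own pace and stop on an object; "force" is the grip in N (left out, the last holds). Time passes only in rows, so rows that do not move let the fingers close. It gives the time, the measured TCP pose, the force and the opening at its end, in the units of the state.
- read_state(): the state, without advancing time (a new reading comes with each control period).
- camera(name): name is "side" or "top"; returns the picture (480x640x3 uint8, blue, green, red); there is no depth.
- camera_info(name): a dict with "fx", "fy", "cx", "cy" (pixels), "dist_coeffs" ([k1, k2, p1, p2, k3] as OpenCV has them; the pictures are not rectified), "extrinsics" (4x4, takes a point from camera to world coordinates). Camera axes: x right, y down, z forward; pixel columns grow to the right and rows downward; lengths in m; the calibration is good to about 2 mm. A picture is of the moment at which its call begins. camera_info takes no time and is no camera call.
- close_job(): hands the job in, once; it reports no verdict.
Trained networks look in the newest picture that a camera, given by its name, has taken for a name from the list of things; names that differ only in an ending like _2 or _b are one class to them, and where a whole thing is asked for, a point or a joint stands for the part that bears it (a point fixed in the world has none). Each returns a list of dicts, best first, with "conf" (0 to 1); they miss things now and then, are a little off and sometimes report something else, mostly with a low value. They report only what shows in the picture. A call takes as long as a camera call.
- recognise(query, camera): "box" ([centre column, centre row, width, height] in pixels, round what is visible of it).
- silhouettes(query, camera): "mask" (480x640 bool, what is visible of it) and "box" ([centre column, centre row, width, height] in pixels, round what is visible of it).
- pinpoint(query, camera): "xy" ([column, row] in pixels: a listed point, or the origin of a listed thing).
The state is a dict: "time": time; "joint_positions": joint angles; "joint_vel": joint speeds; "joint_torque": joint torques, N m; "ee_pos": TCP position; "eef_rot": TCP orientation; "ft_force": force on the tool from outside, world axes, zero at the start; "torque": the same for the moment, N m; "width": finger opening in m.
Only numpy, scipy, OpenCV 4.12 (cv2) and the standard library are available. Lean on these libraries where they do the work, as an engineer would, in place of code of your own. Each camera call takes 0.05 s, during which the arm holds its last target. There are 200 camera calls.

TASK

Turn the wood carver's turntable on to its next division: draw the spring index pin up by its knob, swing the platter anticlockwise (seen from above), and let the pin spring fully home in the first hole it comes to on the index bar. Do not lever or ram the pin hard sideways against the holes, let go when it is seated, and leave the other things on the bench where they are.

Things in the scene. Friction and masses are not known exactly. Their poses are not given: they have to be found in the camera images.
- hub (a point): Point on the platter's vertical turning axis, 30 mm above the bench (level with the top of the index bar). The turntable: dark steel base 330 mm across, 16 mm high, fixed to the bench; on it a round steel platter 208 mm across with an octagonal wooden panel, its carved star about 60 mm above the bench. It is placed and turned differently each time.
- knob (a point): Centre of the black knob: an upright cylinder 28 mm in diameter, 28 mm tall, on a steel lug at the platter's edge, 130 mm from the turning axis. Pin home: this centre is 78 mm above the bench. Below it a steel sleeve (20 mm across, top at 58 mm) and the lug (30 mm wide, top at 44 mm). It rises with the pin and goes round with the platter.
- plunger (a joint): How far the pin is drawn up, in m: 0 fully home (sprung down), 0.020 at most. A spring pulls it down with about 8 N when home, 12 N at 0.012, 15 N at 0.020. Home, the pin reaches 12 mm below the top of the index bar: it leaves a hole at 0.012, and rides at about 0.011 when let down on the bar between holes.
- wheel (a joint): Turning angle of the platter, rad, growing anticlockwise from above: 0 with the pin in its starting hole; end stops at -0.08 and 1.02. It turns stiffly (2 N at the knob, 4 to 7 N with the pin riding on the bar) and stays where it is left. The next hole lies between 0.38 and 0.60, different each time; a further hole, not wanted, 0.35 beyond that one.
- pin: The round-nosed steel pin under the knob, 8 mm in diameter, on the knob's axis; origin on this axis, 78 mm below the knob's centre. It must not bear more than 30 N. It fits 11 mm holes, seen as dark openings in the index bar: a flat curved steel bar 30 mm wide, top 30 mm above the bench, 130 mm from the turning axis, clamped anew each time.
- mallet: Bystander: a carver's wooden mallet lying on the bench, head 68 mm in diameter and 110 mm long, handle 165 mm; origin under the middle of the head.
- glue: Bystander: a clear glue jar with a white cap, 60 mm in diameter, 95 mm tall; origin under its middle.
- offcut: Bystander: a light wooden offcut 110 x 35 x 22 mm lying on the bench; origin under its middle.

How it is judged:
On the way, in this order (a step that is already met when the one before it is completed fails the run):
1. the pin is drawn up clear of its starting hole (value of joint plunger above 0.0125 m and value of joint wheel below 0.08 rad), for 0.1 s.
2. the platter is swung on with the pin out of any hole (value of joint plunger above 0.009 m and value of joint wheel above 0.2 rad), for 0.1 s.
At the end, for the whole second after the job is handed in: The pin is fully home (drawn less than 2 mm) in the first hole anticlockwise from its starting hole, the platter having turned 0.35 to 0.63 rad and standing still; the knob is let go (value of joint plunger below 0.002 m and value of joint wheel between 0.35 and 0.63 rad and velocity of joint wheel between -0.02 and 0.02 rad/s); the robot touches nothing.
It fails at once if the pin is pressed with more than 30 N against the index bar or the sides of a hole (contact force between pin and anything else above 30 N).
It fails at once if a bystander is moved more than 30 mm (distance of any of mallet, glue, offcut from where it was at the start of the episode above 0.03 m).
It also fails if it takes over 45 s, if anything falls off the work surface, if the arm or the gripper's body presses on something with over 40 N, if the wrist force passes 120 N, or if a joint passes its speed limit or range.

## Working session

There is one attempt and no reset: what is moved stays moved. The work goes in short steps, Python scripts to look and compute and a tool call to move; the robot and the scene stay as the last step left them, time stands still between calls to the robot, and variables do not carry over. Pictures are saved under pics/ and viewed, about 8 in all and at most 12, crops included, and the job is handed in when it is done.

Besides the shell and the picture viewer there is one more tool, called after "Call:" as a command line: name --pt "numbers of a row" for each row, then --argument value for the rest. carry_out: Moves the arm, as the interface text tells. Its arguments: {"type":"object","properties":{"rows":{"type":"array","items":{"type":"array","items":{"type":"number"}}},"force":{"type":"number"}},"required":["rows"]}

```bash
mkdir -p pics; cat > h.py <<'E'
from bench import *
import numpy as np, cv2
def ray(cam,px):
    c=camera_info(cam);K=np.array([[c['fx'],0,c['cx']],[0,c['fy'],c['cy']],[0,0,1]])
    u=cv2.undistortPoints(np.array([[px]],float),K,np.array(c['dist_coeffs']))[0,0]
    T=np.array(c['extrinsics']);return T[:3,3],T[:3,:3]@np.array([u[0],u[1],1])
def onz(cam,px,z):
    o,d=ray(cam,px);return o+d*(z-o[2])/d[2]
def proj(cam,p):
    c=camera_info(cam);K=np.array([[c['fx'],0,c['cx']],[0,c['fy'],c['cy']],[0,0,1]])
    T=np.linalg.inv(np.array(c['extrinsics']))
    return cv2.projectPoints(np.array([p],float),cv2.Rodrigues(T[:3,:3])[0],T[:3,3],K,np.array(c['dist_coeffs']))[0][0,0]
E
python3 - <<'E'
from h import *
s=read_state();print(s['time'],s['ee_pos'],s['eef_rot'],s['width'])
for cam in('top','side'):
    im=camera(cam);cv2.imwrite(f'pics/{cam}0.png',im)
    print(cam,np.round(camera_info(cam)['extrinsics'],2).tolist())
    for n,z in(('hub',.03),('knob',.078),('pin',0),('mallet',0),('glue',0),('offcut',0)):
        for r in pinpoint(n,cam)[:2]: print(n,r['conf'],np.round(r['xy'],1),np.round(onz(cam,r['xy'],z),4))
E
```

```text
0.0 [0.22344822 0.58331336 0.23578733] [ 8.23928078e-01  5.66693977e-01 -5.35809002e-04  4.14320893e-04] 0.08719515557081588
top [[0.03, -0.98, 0.17, 0.36], [-1.0, -0.03, -0.0, 0.0], [0.01, -0.17, -0.99, 1.15], [0.0, 0.0, 0.0, 1.0]]
hub 0.76 [302.9 249.4] [0.5268 0.026  0.03  ]
knob 0.59 [331.  193.9] [ 0.6422 -0.0322  0.078 ]
mallet 0.92 [155.8 235.4] [0.5549 0.3611 0.    ]
glue 0.77 [458.  315.1] [ 0.3932 -0.3215  0.    ]
offcut 0.81 [498.4 235.6] [ 0.5748 -0.4172  0.    ]
side [[0.99, -0.08, 0.09, 0.42], [-0.12, -0.57, 0.81, -0.89], [-0.02, -0.81, -0.58, 0.72], [0.0, 0.0, 0.0, 1.0]]
hub 0.44 [320.2 190.9] [0.5361 0.319  0.03  ]
knob 0.78 [388.7 253.3] [ 0.6361 -0.0327  0.078 ]
glue 0.63 [276.7 416.5] [ 0.3953 -0.335   0.    ]
offcut 0.93 [397.3 450.7] [ 0.5713 -0.4198  0.    ]
```

View pics/top0.png

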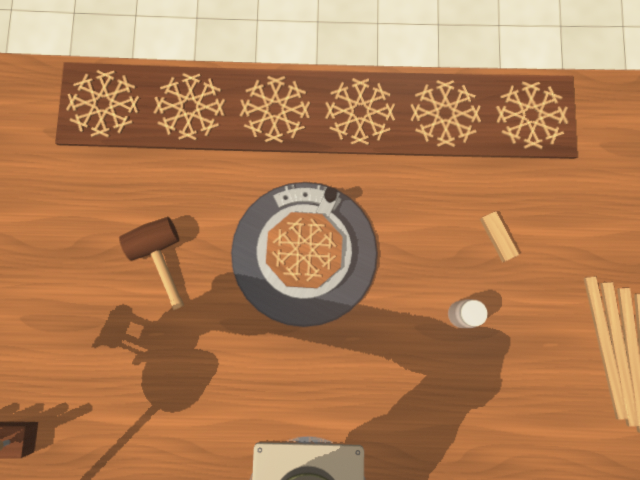

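View pics/side0.png

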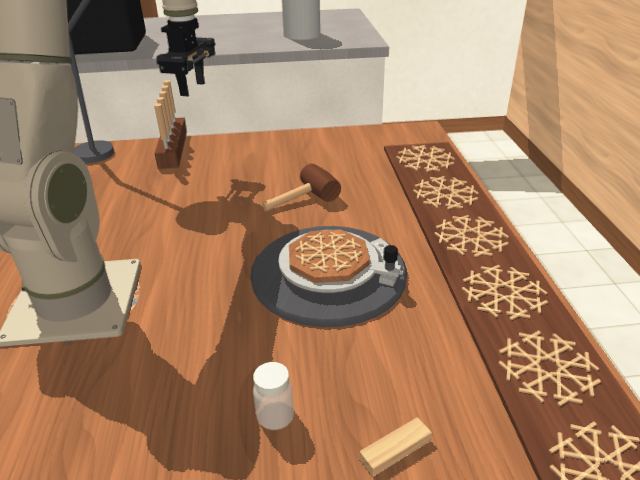

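The top view shows the turntable at about (305,254) and the knob at (331,195). The index bar runs left of the knob, with dark holes at about (305,194) and (285,197), which is the anticlockwise side. The side view agrees, and the bystanders are well away. Next I take a closer crop of the bar.

```bash
python3 - <<'E'
from h import *
im=cv2.imread('pics/top0.png')
cv2.imwrite('pics/crop0.png',cv2.resize(im[175:220,260:350],None,fx=8,fy=8,interpolation=cv2.INTER_CUBIC))
# wooden-free fit: base mask from silhouettes of the wheel
camera('top')
for n in('wheel','knob'):
    for r in silhouettes(n,'top')[:1]: print(n,r['conf'],r['box'])
hub=np.array([.5268,.026])
for px in((305,194),(285,197)):
    p=onz('top',px,.03)[:2]-hub;print(np.hypot(*p),np.arctan2(p[1],p[0]))
k=np.array([.639,-.0325])-hub;print(np.hypot(*k),np.arctan2(k[1],k[0]))
g=cv2.cvtColor(im,cv2.COLOR_BGR2HSV)
# base edge: check predicted circles
for a in np.arange(0,6.28,.785):
    print(np.round(proj('top',[hub[0]+.165*np.cos(a),hub[1]+.165*np.sin(a),.016]),0),end=' ')
E
```

```text
wheel 0.73 [302.7, 241.4, 93.8, 110.7]
knob 0.45 [331.6, 193.6, 8.1, 14.0]
0.12644357224044162 -0.008782602234782739
0.12608451390664868 0.3541330378861969
0.12653493588728765 -0.4806131072904895
[305. 179.] [253. 198.] [229. 248.] [248. 301.] [301. 325.] [354. 304.] [377. 252.] [356. 201.]
```

View pics/crop0.png

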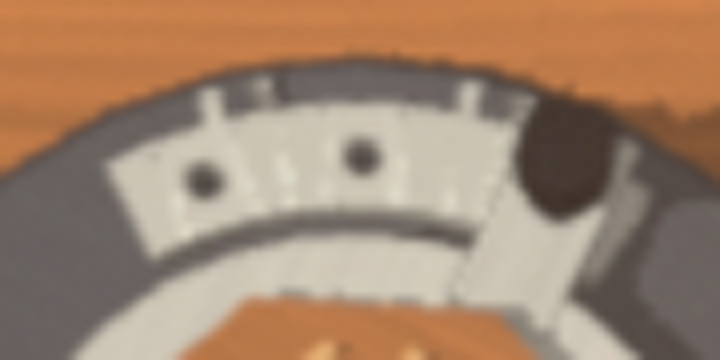

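The crop shows the next hole at about pixel (305.2,194.6), the further hole at (285.6,197.7), and the knob above the lug at about (331,194). I fit the hub from the two holes, using the 130 mm radius, and locate the knob from both cameras.

```bash
python3 - <<'E'
from h import *
from scipy.optimize import least_squares
a=onz('top',(304.75+.0,194.1),.03)[:2];b=onz('top',(285.1,197.2),.03)[:2]
print(a,b,np.linalg.norm(a-b))
m=(a+b)/2;d=(a-b)/np.linalg.norm(a-b);n=np.array([d[1],-d[0]])
L=.13*np.cos(.175);hub=min((m+L*n,m-L*n),key=lambda h:h[0]);print('hub',hub)
obs={'top':(331.,193.9),'side':(388.7,253.3)}
k=least_squares(lambda p:np.r_[proj('top',p)-obs['top'],proj('side',p)-obs['side']],[.64,-.03,.078])
print('knob',k.x,k.fun)
f=lambda p:np.arctan2(p[1]-hub[1],p[0]-hub[0])
print(f(k.x),np.hypot(*(k.x[:2]-hub)),f(a),f(b),f(a)-f(k.x))
# refined knob at radius .13
k2=least_squares(lambda t:np.r_[proj('top',[hub[0]+.13*np.cos(t[0]),hub[1]+.13*np.sin(t[0]),.078])-obs['top'],proj('side',[hub[0]+.13*np.cos(t[0]),hub[1]+.13*np.sin(t[0]),.078])-obs['side']],[-.45])
print(k2.x,k2.fun,hub+.13*np.array([np.cos(k2.x[0]),np.sin(k2.x[0])]))
R=cv2.Rodrigues
from scipy.spatial.transform import Rotation as Ro
print(Ro.from_quat(read_state()['eef_rot']).as_matrix().round(3))
E
```

```text
[0.6529913  0.02544662] [0.64460349 0.06948222] 0.04482733442542682
hub [0.5230439  0.02351118]
knob [ 0.63891509 -0.03196805  0.07803515] [-0.1200682   1.48775187  1.32838655 -0.35092928]
-0.44654491012099123 0.12846820066171757 0.01489290561123889 0.36155308373684986 0.46143781573223014
[-0.44750559] [ 0.24998612  0.90402873  2.06565959 -0.16309625] [ 0.6402427  -0.03274217]
[[ 0.358  0.934  0.   ]
 [ 0.934 -0.358  0.   ]
 [ 0.    -0.    -1.   ]]
```

Call:
carry_out --pt "-0.4 -0.68 0.95 0 0" --pt "-0.4 -0.68 0.95 0 0" --pt "-0.4 -0.68 0.95 0 0" --pt "-0.4 -0.68 0.95 0 0" --pt "-0.4 -0.68 0.95 0 0" --pt "-0.4 -0.68 0.95 0 0" --pt "-0.4 -0.68 0.95 0 0" --pt "-0.4 -0.68 0.95 0 0" --pt "-0.4 -0.68 0.95 0 0" --pt "-0.4 -0.68 0.95 0 0" --pt "-0.4 -0.68 0.95 0 0" --pt "-0.4 -0.68 0.95 0 0" --pt "-0.4 -0.68 0.95 0 0" --pt "-0.4 -0.68 0.95 0 0" --pt "-0.4 -0.68 0.95 0 0" --pt "-0.4 -0.68 0.95 0 0" --force 35

```text
time: 2.18
ee_pos: [0.5415, 0.1028, 0.2359]
eef_rot: [0.819, 0.573, 0.003, -0.003]
ft_force: [0.4, -0.4, -0.3]
width: 0.061
```

Call:
carry_out --pt "-0.4 -0.65 0.95 0.1 0" --pt "-0.4 -0.65 0.95 0.3 0" --pt "-0.4 -0.65 0.95 0.5 0" --pt "-0.4 -0.65 0.95 0.6 0" --pt "-0.4 -0.3 0.5 0.6 0" --pt "-0.4 0 0 0 0.6" --pt "-0.4 0 0 0 0.5" --pt "-0.4 0 0 0 0"

```text
time: 2.85
ee_pos: [0.6401, -0.0408, 0.1699]
eef_rot: [0.85, 0.527, 0.003, 0.0]
ft_force: [-0.1, -0.2, 0.8]
width: 0.061
```

```bash
cat >> h.py <<'E'
from scipy.spatial.transform import Rotation as Ro
HUB=np.array([.5230,.0235])
def to(t,z,ang):
    "units to put TCP above polar angle t about the hub at height z, tool x along tangent"
    s=read_state();M=Ro.from_quat(s['eef_rot']).as_matrix();p=np.array([*t,z]) if np.ndim(t) else np.array([HUB[0]+.13*np.cos(t),HUB[1]+.13*np.sin(t),z])
    a=np.arctan2(M[1,0],M[0,0]);print('t',s['time'],'pos',np.round(s['ee_pos'],4),'ang',np.degrees(a).round(1),'units',np.round(M.T@(p-s['ee_pos'])/.03,2),'turn',np.round(-(np.degrees(ang-a))/5,2),'F',np.round(s['ft_force'],1),'w',round(s['width'],4))
E
python3 - <<'E'
from h import *
to((.6400,-.0325),.077,np.pi/2-.447)
E
```

```text
t 2.85 pos [ 0.6401 -0.0408  0.1699] ang 63.6 units [ 0.23 -0.14  3.1 ] turn -0.15 F [-0.1 -0.2  0.8] w 0.061
```

Call:
carry_out --pt "-0.4 0.24 -0.14 0.3 -0.15" --pt "-0.4 0 0 0.8 0" --pt "-0.4 0 0 0.5 0" --pt "-0.4 0 0 0 0"

```text
time: 3.18
ee_pos: [0.6406, -0.0286, 0.1207]
eef_rot: [0.843, 0.537, 0.005, 0.0]
ft_force: [-0.2, 0.4, 0.0]
width: 0.0607
```

```bash
python3 - <<'E'
from h import *
to((.6400,-.0325),.077,np.pi/2-.447)
im=camera('side');r=pinpoint('knob','side')
print(r[:1], proj('side',(.640,-.0325,.078)))
im2=camera('top')
cv2.imwrite('pics/s1.png',np.hstack([cv2.resize(im[150:310,310:470],(400,400)),cv2.resize(im2[140:240,280:380],(400,400))]))
E
```

```text
t 3.1833 pos [ 0.6406 -0.0286  0.1207] ang 65.0 units [-0.14  0.03  1.45] turn 0.12 F [-0.2  0.4  0. ] w 0.0607
[{'xy': [273.9, 416.0], 'conf': 0.63}] [390.61992387 253.07557373]
```

View pics/s1.png

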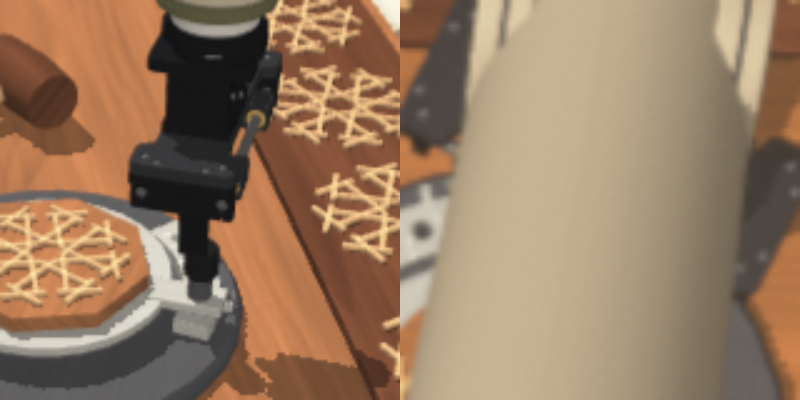

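The side crop shows the near finger directly in front of the knob, so they are lined up. The arm hides the knob in the top view. I go down around the knob and close.

Call:
carry_out --pt "-0.4 -0.14 0.03 0.5 0.1" --pt "-0.4 0 0 0.5 0" --pt "-0.4 0 0 0.4 0" --pt "-0.4 0 0 0.05 0" --pt "-0.4 0 0 0 0"

```text
time: 3.75
ee_pos: [0.6456, -0.0326, 0.0859]
eef_rot: [0.845, 0.534, 0.011, 0.004]
ft_force: [0.2, 0.1, 0.4]
width: 0.0606
```

```bash
python3 - <<'E'
from h import *
to((.6400,-.0325),.077,np.pi/2-.447)
E
```

```text
t 3.75 pos [ 0.6456 -0.0326  0.0859] ang 64.6 units [-0.08 -0.18  0.29] turn 0.04 F [0.2 0.1 0.4] w 0.0606
```

Call:
carry_out --pt "-0.4 -0.08 -0.18 0.3 0.04" --pt "-0.4 0 0 0 0" --pt "-0.4 0 0 0 0"

```text
time: 4.0
ee_pos: [0.6405, -0.0322, 0.078]
eef_rot: [0.846, 0.533, 0.013, 0.004]
ft_force: [0.3, 0.5, 1.0]
width: 0.0609
```

```bash
python3 - <<'E'
from h import *
to((.6400,-.0325),.077,np.pi/2-.447)
E
```

```text
t 4.0 pos [ 0.6405 -0.0322  0.078 ] ang 64.4 units [-0.02 -0.01  0.03] turn 0.0 F [0.3 0.5 1. ] w 0.0609
```

Call:
carry_out --pt "0 0 0 0 0" --pt "0.2 0 0 0 0" --pt "0.3 0 0 0 0" --pt "0.35 0 0 0 0" --pt "0.4 0 0 0 0" --pt "0.5 0 0 0 0" --pt "0.5 0 0 0 0" --force 6

```text
time: 4.58
ee_pos: [0.6412, -0.0323, 0.0797]
eef_rot: [0.846, 0.533, 0.014, 0.005]
ft_force: [-0.1, -0.6, -0.3]
width: 0.0276
```

```bash
python3 - <<'E'
from h import *
to((.6400,-.0325),.077,np.pi/2-.447)
E
```

```text
t 4.5833 pos [ 0.6412 -0.0323  0.0797] ang 64.4 units [-0.03 -0.03  0.09] turn 0.0 F [-0.1 -0.6 -0.3] w 0.0276
```

Call:
carry_out --pt "0.7 0 0 0 0" --pt "0.8 0 0 0 0" --pt "0.8 0 0 0 0" --pt "0.8 0 0 -0.15 0" --pt "0.8 0 0 -0.15 0" --pt "0.8 0 0 0 0" --force 40

```text
time: 5.08
ee_pos: [0.6408, -0.0325, 0.0868]
eef_rot: [0.846, 0.533, 0.013, 0.005]
ft_force: [5.5, -0.6, -11.1]
width: 0.0269
```

```bash
python3 - <<'E'
from h import *
to((.6400,-.0325),.093,np.pi/2-.447)
E
```

```text
t 5.0833 pos [ 0.6408 -0.0325  0.0868] ang 64.4 units [-0.01 -0.02 -0.21] turn 0.0 F [  5.5  -0.6 -11.1] w 0.0269
```

Call:
carry_out --pt "0.8 0 0 -0.15 0" --pt "0.8 0 0 -0.15 0" --pt "0.8 0 0 0 0" --pt "0.8 0 0 0 0"

```text
time: 5.42
ee_pos: [0.6407, -0.0328, 0.0922]
eef_rot: [0.846, 0.533, 0.012, 0.006]
ft_force: [6.7, -1.1, -12.7]
width: 0.0269
```

```bash
python3 - <<'E'
from h import *
to((.6400,-.0325),.096,np.pi/2-.447)
im=camera('side')
r=recognise('knob','side');print(r[:1])
cv2.imwrite('pics/s2.png',cv2.resize(im[190:310,330:430],(500,600),interpolation=cv2.INTER_CUBIC))
E
```

```text
t 5.4167 pos [ 0.6407 -0.0328  0.0922] ang 64.4 units [ 0.   -0.02 -0.13] turn -0.0 F [  6.7  -1.1 -12.7] w 0.0269
[{'box': [273.7, 396.2, 41.0, 66.8], 'conf': 0.29}]
```

View pics/s2.png

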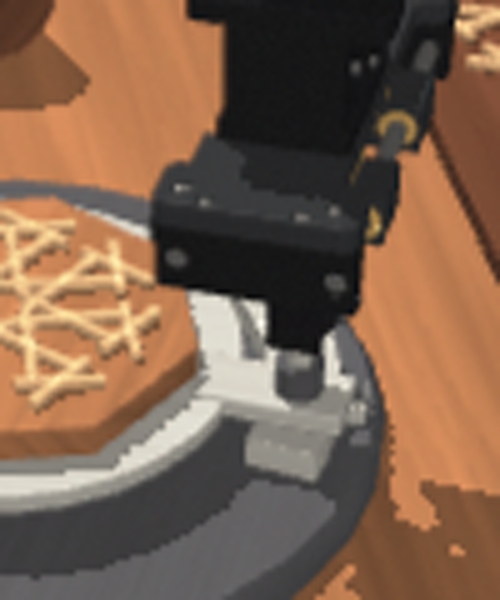

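The knob is held and has risen about 12 mm. The 12.7 N spring pull agrees with that, and the sleeve shows below the finger. I raise it a little further.

Call:
carry_out --pt "0.8 0 -0.03 -0.15 0" --pt "0.8 0 -0.03 -0.13 0" --pt "0.8 0 -0.03 0 0" --pt "0.8 0 -0.03 0 0"

```text
time: 5.85
ee_pos: [0.6403, -0.033, 0.0975]
eef_rot: [0.847, 0.532, 0.014, 0.01]
ft_force: [9.5, -1.5, -14.8]
width: 0.0264
```

```bash
python3 - <<'E'
from h import *
to(-.447+.1,.0965,np.pi/2-.347)
E
```

```text
t 5.85 pos [ 0.6403 -0.033   0.0975] ang 64.3 units [ 0.44 -0.03  0.04] turn -1.17 F [  9.5  -1.5 -14.8] w 0.0264
```

Call:
carry_out --pt "0.8 0.1 0.08 0.02 -0.3" --pt "0.8 0.22 0.02 0 -0.57" --pt "0.8 0.22 0 0 -0.57" --pt "0.8 0.1 0 0 -0.2"

```text
time: 6.18
ee_pos: [0.647, -0.016, 0.0914]
eef_rot: [0.805, 0.593, 0.01, 0.008]
ft_force: [5.0, -3.4, -7.4]
width: 0.0269
```

```bash
python3 - <<'E'
from h import *
p=read_state()['ee_pos'][:2]-HUB;print(np.hypot(*p),np.arctan2(p[1],p[0])+.447)
to(-.447+.2,.0965,np.pi/2-.247)
E
```

```text
0.13011058487167249 0.13854204733041464
t 6.1833 pos [ 0.647  -0.016   0.0914] ang 72.7 units [ 0.27 -0.01 -0.17] turn -0.63 F [ 5.  -3.4 -7.4] w 0.0269
```

Call:
carry_out --pt "0.8 0 0 -0.15 0" --pt "0.8 0.1 0 -0.1 -0.3" --pt "0.8 0.2 0 -0.06 -0.5" --pt "0.8 0.1 0 -0.03 -0.3" --pt "0.8 0 0 -0.02 0"

```text
time: 6.6
ee_pos: [0.6502, -0.0026, 0.0964]
eef_rot: [0.773, 0.634, 0.008, 0.007]
ft_force: [6.5, -1.2, -13.7]
width: 0.0267
```

```bash
python3 - <<'E'
from h import *
p=read_state()['ee_pos'][:2]-HUB;print(np.hypot(*p),np.arctan2(p[1],p[0])+.447)
to(-.447+.35,.0945,np.pi/2-.097)
E
```

```text
0.12983415852547428 0.24439192583937142
t 6.6 pos [ 0.6502 -0.0026  0.0964] ang 78.7 units [ 0.46 -0.02  0.06] turn -1.15 F [  6.5  -1.2 -13.7] w 0.0267
```

Call:
carry_out --pt "0.8 0.1 0.02 -0.05 -0.3" --pt "0.8 0.2 0.02 -0.06 -0.6" --pt "0.8 0.15 0.01 -0.06 -0.4" --pt "0.8 0 0 -0.02 0" --pt "0.8 0 0 -0.02 0"

```text
time: 7.02
ee_pos: [0.6523, 0.0127, 0.0962]
eef_rot: [0.733, 0.68, 0.006, 0.005]
ft_force: [6.9, -1.5, -14.1]
width: 0.0271
```

```bash
python3 - <<'E'
from h import *
p=read_state()['ee_pos'][:2]-HUB;print(np.hypot(*p),np.arctan2(p[1],p[0])+.447)
to(.0149,.0915,np.pi/2)
im=camera('side');camera('top')
for t in (-.097,.0149): print(proj('side',[HUB[0]+.13*np.cos(t),HUB[1]+.13*np.sin(t),.03]))
cv2.imwrite('pics/s3.png',cv2.resize(im[200:300,330:430],(600,600),interpolation=cv2.INTER_CUBIC))
E
```

```text
0.1297602711942243 0.36359062098457867
t 7.0167 pos [0.6523 0.0127 0.0962] ang 85.7 units [ 0.43 -0.01  0.16] turn -0.85 F [  6.9  -1.5 -14.1] w 0.0271
[390.80707354 258.96145949]
[389.6335892 254.8882872]
```

View pics/s3.png

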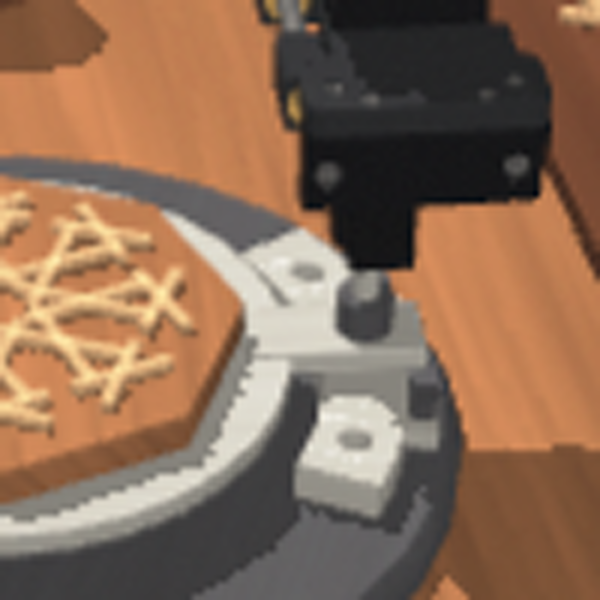

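The side crop shows the starting hole uncovered at about (389.2,273.3) and the unwanted further hole still ahead at about (381.2,245.3). The next hole is hidden under the lug. I work out its angle from these two.

```bash
python3 - <<'E'
from h import *
P=[onz('side',(330-.42+355/6,200-.42+440/6),.03)[:2],onz('side',(330-.42+307/6,200-.42+272/6),.03)[:2]]
ch=np.linalg.norm(P[1]-P[0]);print(P,'chord',ch,'span',2*np.arcsin(ch/.26),'-> next',2*np.arcsin(ch/.26)-.35)
for p in P: d=p-HUB;print(np.hypot(*d),np.arctan2(d[1],d[0]))
E
```

```text
[array([ 0.63820174, -0.03501   ]), array([0.64152589, 0.06410735])] chord 0.09917307576876398 span 0.7826961299563995 -> next 0.4326961299563995
0.1292085970762831 -0.4699409359463375
0.12528903659488225 0.33007014075461916
```

Call:
carry_out --pt "0.8 0 0 0.1 0" --pt "0.8 0 0 0.08 0" --pt "0.8 0.05 0 0.02 -0.15" --pt "0.8 0.08 0 0 -0.2"

```text
time: 7.45
ee_pos: [0.6526, 0.0144, 0.0905]
eef_rot: [0.722, 0.691, 0.004, 0.005]
ft_force: [0.5, -1.9, -5.8]
width: 0.027
```

```bash
cat > st.py <<'E'
from h import *
p=read_state()['ee_pos'][:2]-HUB;print(np.hypot(*p),'wheel',np.arctan2(p[1],p[0])+.443)
to(0,.0915,np.pi/2)
E
python3 st.py
```

```text
0.12994690650172877 wheel 0.37315563060814144
t 7.45 pos [0.6526 0.0144 0.0905] ang 87.5 units [ 0.3  -0.   -0.04] turn -0.5 F [ 0.5 -1.9 -5.8] w 0.027
```

Call:
carry_out --pt "0.8 0.12 0 0 -0.2" --pt "0.8 0.12 0 0 -0.2" --pt "0.8 0.1 0 0 -0.2"

```text
time: 7.7
ee_pos: [0.6526, 0.0252, 0.0893]
eef_rot: [0.703, 0.712, 0.004, 0.005]
ft_force: [4.3, -2.2, -12.2]
width: 0.027
```

```bash
python3 st.py
```

```text
0.12965418824189764 wheel 0.4561476512793737
t 7.7 pos [0.6526 0.0252 0.0893] ang 90.7 units [-0.06  0.01 -0.07] turn 0.15 F [  4.3  -2.2 -12.2] w 0.027
```

The arm now carries the full spring load of 12 N, and z is dropping. The pin is over the hole at about 0.456, so I lower it.

Call:
carry_out --pt "0.8 0 0 0.05 0" --pt "0.8 0 0 0.05 0" --pt "0.8 0 0 0.05 0"

```text
time: 7.95
ee_pos: [0.6528, 0.0248, 0.0844]
eef_rot: [0.702, 0.713, 0.003, 0.006]
ft_force: [1.6, -2.4, -6.5]
width: 0.0272
```

```bash
python3 st.py
```

```text
0.12976214516963286 wheel 0.45295005859770326
t 7.95 pos [0.6528 0.0248 0.0844] ang 90.9 units [-0.04  0.01 -0.23] turn 0.18 F [ 1.6 -2.4 -6.5] w 0.0272
```

Call:
carry_out --pt "0.8 0 0 0.05 0" --pt "0.8 0 0 0.05 0" --pt "0.8 0 0 0.05 0" --pt "0.8 0 0 0 0"

```text
time: 8.28
ee_pos: [0.6528, 0.0245, 0.0798]
eef_rot: [0.702, 0.712, 0.004, 0.006]
ft_force: [2.2, -2.1, -6.5]
width: 0.0272
```

```bash
python3 st.py
```

```text
0.12979827690294218 wheel 0.45093447926337393
t 8.2833 pos [0.6528 0.0245 0.0798] ang 90.8 units [-0.04  0.01 -0.39] turn 0.16 F [ 2.2 -2.1 -6.5] w 0.0272
```

Call:
carry_out --pt "0.8 0 0 0.03 0" --pt "0.8 0 0 0 0" --pt "0.2 0 0 0 0" --pt "-0.1 0 0 0 0" --pt "-0.3 0 0 0 0" --pt "-0.4 0 0 0 0" --pt "-0.4 0 0 -0.5 0" --pt "-0.4 0 0 -0.8 0" --pt "-0.4 0 0 -0.9 0" --pt "-0.4 0 0 -0.9 0" --pt "-0.4 -0.5 0 -0.9 0" --pt "-0.4 -0.9 0 -0.4 0" --pt "-0.4 -0.9 0.0 0 0" --pt "-0.4 -0.9 0.0 0 0" --pt "-0.4 -0.9 0 0 0" --pt "-0.4 -0.9 0 0 0" --pt "-0.4 -0.9 0 0 0" --pt "-0.4 -0.9 0 0 0" --pt "-0.4 0 0 0 0"

```text
time: 9.87
ee_pos: [0.6587, -0.177, 0.2232]
eef_rot: [0.695, 0.719, 0.009, 0.007]
ft_force: [-0.5, -2.5, -0.6]
width: 0.0605
```

```bash
python3 - <<'E'
from h import *
print(read_state()['ee_pos'],read_state()['width'],read_state()['ft_force'])
obs={}
ims={c:camera(c) for c in('top','side')}
for c in ims:
    r=pinpoint('knob',c);print(c,r[:1]);obs[c]=r[0]['xy']
t0=.0085
print([proj(c,[HUB[0]+.13*np.cos(t0),HUB[1]+.13*np.sin(t0),.078]) for c in ims])
k=np.array([.653,.0245,.078])
from scipy.optimize import least_squares
print(least_squares(lambda p:np.r_[proj('top',p)-obs['top'],proj('side',p)-obs['side']],k).x)
cv2.imwrite('pics/s4.png',np.hstack([cv2.resize(ims['side'][200:300,330:430],(400,400),interpolation=cv2.INTER_CUBIC),cv2.resize(ims['top'][170:250,260:340],(400,400),interpolation=cv2.INTER_CUBIC)]))
E
```

```text
[ 0.65871732 -0.17698226  0.22320252] 0.06050848829847562 [-0.51639023 -2.5061851  -0.60357946]
top [{'xy': [304.9, 191.2], 'conf': 0.46}]
side [{'xy': [388.2, 238.1], 'conf': 0.61}]
[array([304.86397705, 188.39282284]), array([390.93583425, 236.48681501])]
[0.64749457 0.02442591 0.07462489]
```

View pics/s4.png

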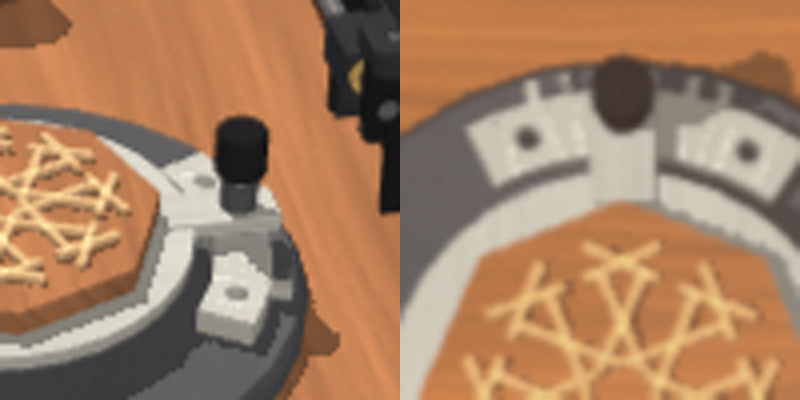

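The knob stands between the starting hole and the further hole. Its measured height is about 75 mm, which fits home (78 mm) rather than riding on the bar (89 mm). The gripper is clear, so I hand in.

```bash
python3 - <<'E'
from h import *
for n in('mallet','glue','offcut'):
    r=pinpoint(n,'top');print(n,np.round(onz('top',r[0]['xy'],0)[:2],3) if r else None)
s=read_state();print(s['time'],np.abs(s['joint_vel']).max(),s['ft_force'])
print(close_job())
E
```

```text
mallet [0.551 0.364]
glue [ 0.395 -0.327]
offcut [ 0.574 -0.415]
10.2167 0.004696675429019163 [ 0.29604399 -1.15601809  0.27282863]
the job is handed in; nothing more can be done
None
```

I turned the platter on to its next division and handed the job in at about 10 s; no verdict is reported. I drew the pin up about 17 mm by its knob and swung the platter anticlockwise. After that I let the pin ride on the bar, lowered it into the first hole at about 0.45 rad, opened the jaws and backed away.

**Last checks:**
- **Position:** the knob stands between the empty starting hole and the further, unwanted one.
- **Pin depth:** two cameras put the knob's centre about 75 mm above the bench. That matches home (78 mm) and not riding on the bar (89 mm), but it can't prove the 2 mm limit. At release the gripper height also matched the starting one.
- **Bystanders:** all three were within 6 mm of their first measured places, which is about the measuring error.
- **Arm:** it stood still and clear of everything, with about 1 N left on the wrist sensor, falling from 2.5 N.

**Disagreements:** the two cameras placed the knob about 5 mm closer to the hub than the gripper did. My first camera estimate put the next hole at 0.46 rad and a second one at 0.43; the pin settled between them. At about 0.14 rad the knob sagged until the pin rode on the bar, so I lifted it again. The pin's own contact force was not measured, but the forces read at the wrist were no more than about 18 N.

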